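# Put the drifts away in the dial carousel and rack the scraper

## Task

Put the bench kit away: every copper drift that is out goes into the copper-floored compartment of the round carousel and every brass drift into the brass-floored one, turning the slotted dial cover by its red grip to open each compartment; finish with the cover closed, its opening squarely over the solid iron land. Slide the flat scraper, blade first and under the lips, fully home into the slot of the iron punch rack and leave it there. Leave the other things on the bench where they are.

Things in the scene. Friction and masses are not known exactly. Their poses are not given: they have to be found in the camera images.
- cover_grip (a point): centre of the red grip bar on the dial cover, on the turning axis, the middle of the fixed green drum (280 mm across, walls 72 mm high). Bar 80 long, 16 thick, 34 mm tall, its top 112 mm above the bench. The frame turns with the cover: x points to the middle of its opening, y along the bar. The cover (underside 74 mm above the bench) needs about 0.15 N m and stays where it is left.
- cover (a joint): angle of the dial cover in the drum, rad, counter-clockwise positive from above, free from -6.2 to 6.2. 0: opening over the solid iron land; +2.094 (or -4.189): over the copper-floored compartment; -2.094 (or +4.189): over the brass-floored compartment.
- opening (a point): point of the cover in the middle of its opening, 85 mm from the axis. The opening is a sector 104 degrees wide, from 36 mm to the rim of the cover (138 mm).
- land (a point): middle of the top of the solid iron land (a filled 120 degree third of the drum, no compartment), 85 mm from the axis.
- copper_bay (a point): point on the floor of the copper-floored compartment, 85 mm from the axis on its middle line. Floor 10 mm above the bench; the compartment is a 120 degree sector from the hub (24 mm radius) to the drum wall (131 mm radius), 64 mm deep below the cover. Two drifts fit side by side.
- brass_bay (a point): the same for the brass-floored (yellow) compartment.
- copper1_mid (a point): centre of a loose solid copper (red-brown) drift, an octagonal bar 70 mm long and 30 mm across the flats, 0.3 to 0.6 kg, lying on the bench at the start; its x axis is the bar's length. May be absent (None).
- copper2_mid (a point): centre of a loose solid copper (red-brown) drift, an octagonal bar 70 mm long and 30 mm across the flats, 0.3 to 0.6 kg, lying on the bench at the start; its x axis is the bar's length. May be absent (None).
- brass1_mid (a point): centre of a loose solid brass (yellow) drift, a square bar 70 mm long and 30 mm across the flats, 0.3 to 0.6 kg, lying on the bench at the start; its x axis is the bar's length. May be absent (None).
- brass2_mid (a point): centre of a loose solid brass (yellow) drift, a square bar 70 mm long and 30 mm across the flats, 0.3 to 0.6 kg, lying on the bench at the start; its x axis is the bar's length. May be absent (None).
- scraper_grip (a point): centre of the scraper's handle, 11 mm above its underside. Loose flat scraper, 0.2 kg, lying flat: wooden handle from 60 mm behind to 40 mm ahead of this point, 24 wide, 22 mm tall; steel blade from 40 to 120 mm ahead, 56 wide, 4 mm thick, level with the handle's underside. Balance point about 58 mm ahead. x axis: towards the blade's front edge.
- scraper_tip (a point): middle of the blade's front edge, 120 mm ahead of scraper_grip, half-way in the blade's thickness.
- slot_mouth (a point): middle of the slot's floor at its mouth, on the fixed cast iron punch rack, 40 mm above the bench. x axis: level, the way the blade slides in. Slot 68 wide, 14 mm high; two lips, 10 mm thick, overhang its sides by 16 mm and leave its middle open from above. Six punches, up to 151 mm above the bench, stand in the block behind, from 78 mm past the mouth on.
- slot_end (a point): middle of the slot's floor at its solid end, 78 mm past the mouth: fully home, the blade's front edge touches it, the scraper lies on the slot's floor and the handle stays outside.
- mortar: Squat brass mortar, 92 mm across, 68 mm tall. A loose bystander; origin at its underside.
- mallet_head: Hardwood mallet head with rawhide faces, standing on end, 66 mm across, 96 mm tall. A loose bystander; origin at its underside.
- oval_lid: Oval copper lid with a brass knob, 150 x 104 mm, 30 mm tall. A loose bystander; origin at its underside.
- tray: Round copper coffee tray, 180 mm across, 22 mm tall. A loose bystander; origin at its underside.
- grease_tin: Blue grease tin, 68 mm across, 80 mm tall. A loose bystander; origin at its underside.
- hammer: Hammer lying on the bench, about 300 mm long. A loose bystander; origin at its underside.
Not all that is in view belongs to the job. Leave any pink or white look-alike of the part that bears copper1_mid alone.

How it is judged:
By the outcome, as a careful person would: the job done as asked, in the order asked, and still so for the second after the job is handed in, with the robot touching nothing.
Of copper1, copper2, brass1, brass2 only 3 to 4 are there at a start; the rules pass over those that are not, and their reading is None.
At some moment in a run one of copper1, copper2, brass1, brass2, scraper may be knocked a few centimetres aside while the robot is not near it.
Once in a run the grip may slacken for a moment while it holds something.
It also fails if it takes over 210 s, if anything falls off the work surface, if the arm or the gripper's body presses on something with over 40 N, if the wrist force passes 120 N, or if a joint passes its speed limit or range.

## Robot

A 6-joint arm with a two-finger parallel gripper is mounted at the origin on the work surface. World frame = base frame: x ahead of the robot, y to its left, z up, the work surface at z = 0. Lengths are in m, angles in rad, forces in N, time in s.
With the tool pointing down it reaches from about 0.25 to 0.725 m from the base axis. Payload 4 kg.
Tool frame: the origin (TCP) lies on the front face of the gripper's body, between the roots of the fingers; the fingertips stand 73 mm ahead of it and the grasp point (between the pads) lies bot.tcp_to_grasp ahead of it (bot.tcp_to_grasp is the distance from the TCP to the grasp point, in m); z points along the fingers, y is the line along which they close (so a half turn about z gives the same grasp; the last joint's range is limited). The gripper opens to 85 mm and grips with 20 to 120 N. Pads are 22 mm wide; open, the fingers measure 114 mm over their backs; the gripper's body (76 mm by 85 mm) begins 54 mm behind the grasp point. The pads swing forward as they close: fully open they stand 13 mm farther back than shut.
Start: joints at [-1.224, 0.241, 0.005, 1.335, 0, 1.571], TCP at [0.17, -0.47, 0.304] pointing down, gripper open.
Joint ranges: [-2.72, 2.72], [-1.05, 1.87], [-1.09, 1.28], [-1.99, 2.15], [-1.42, 1.44], [-3.14, 3.14]. Speed limits (rad/s): [2.79, 2.79, 3.14, 3.14, 3.14, 3.14].

## Interface

Orientations are given as a unit quaternion [x, y, z, w].
In Python, from workcell import bot gives the robot as it stands.
- The arm moves only by the shell command python3 -m jog 'ROWS' [OPENING]. ROWS is JSON, one flat list of numbers, 6 for each row, row after row: the shift along the world's x, y, z scaled (see below), then the turn, a rotation vector about the world's x, y, z scaled (see below). In form: [tx, ty, tz, wx, wy, wz, tx, ty, tz, wx, wy, wz, ...]. A call has 1 to 10 rows; each row is the pose to reach, as a shift and turn from the pose commanded when the call began; what a row does not reach only later rows make up. The controller multiplies each number of a shift by 800 mm and each number of a turn by 2 rad. A row lasts 1/12 s, in which the tool goes at most 41.7 mm and 7.16 degrees, less where a joint would pass 70% of its speed; a pose out of reach is approached as far as the arm can. A call with a number of a shift or a turn outside -1 to 1 is refused whole. A call with a gripper value outside its range is refused whole. OPENING is the opening, from -1 (shut) to 1 (fully open), set as the call begins (- or left out, the last holds). The fingers move at their own pace and stop on an object; the grip force is fixed at half the most. Time passes only in rows, so rows that repeat a pose let the fingers close. It gives the time, the measured TCP pose, the force, the opening and the grip force at its end, in the units of the state.
- bot.get_obs(): the state, without advancing time (a new reading comes with each control period).
- bot.camera(name): name is "scene" or "side" or "wrist"; returns (picture, depth): 420x560x3 uint8, red, green, blue; 420x560 float32, m along the optical axis (not along the pixel's ray), 0 where there is no reading.
- bot.calibration(name): a dict with "intrinsics" (3x3 intrinsics, pixels), "pose" (4x4, takes a point from camera to world coordinates). Camera axes: x right, y up, looking along -z (the intrinsics and any distortion apply to the point x, -y, -z); pixel columns grow to the right and rows downward; lengths in m; the calibration is good to about 2 mm. A picture is of the moment at which its call begins: read the wrist's pose just before it. calibration takes no time and is no camera call; for the wrist camera it gives the pose at the moment of the call.
- bot.job_done(): hands the job in; it is judged then, once.
Trained networks look in the newest picture that a camera, given by its name, has taken for a name from the list of things; names that differ only in an ending like _2 or _b are one class to them, and where a whole thing is asked for, a point or a joint stands for the part that bears it (a point fixed in the world has none). Each returns a list of dicts, best first, with "confidence" (0 to 1); they miss things now and then, are a little off and sometimes report something else, mostly with a low value. They report only what shows in the picture. A call takes as long as a camera call. They do not tell look-alikes from the thing itself.
- bot.find_in(label, camera): "at" ([x, y, z] in m, in the coordinates of the camera as it stood for that picture, good to about 4 mm: the middle of the surface that is visible of it).
- bot.tip_of(label, camera): "at" ([x, y, z] in m, in the coordinates of the camera as it stood for that picture, good to about 4 mm: a listed point, or the origin of a listed thing).
The state is a dict: "clock": time; "joint_pos": joint angles; "joint_vel": joint speeds; "tau": joint torques, N m; "eef_pos": TCP position; "tool_rot": TCP orientation; "ft_force": force on the tool from outside, world axes, zero at the start; "ft_torque": the same for the moment, N m; "grip_width": finger opening in m; "grasp_force": force on a finger pad.
Only numpy, scipy, OpenCV 4.12 (cv2) and the standard library are available. Lean on these libraries where they do the work, as an engineer would, in place of code of your own. Each camera call takes 0.05 s, during which the arm holds its last target. There are 200 camera calls.

## Working session

There is one attempt and no reset: what is moved stays moved. The work goes in short steps, Python scripts to look and compute and a shell command to move; the robot and the scene stay as the last step left them, time stands still between calls to the robot, and variables do not carry over. Pictures are saved under pics/ and viewed, at most 14 in all, crops included, and the job is handed in when it is done.

```bash
ls; mkdir -p pics; cat > h.py <<'E'
import numpy as np,cv2
from workcell import bot
def snap(c,fn=None):
    T=np.array(bot.calibration(c)["pose"]);p,d=bot.camera(c)
    if fn: cv2.imwrite('pics/'+fn,p[:,:,::-1])
    return p,d,T,np.array(bot.calibration(c)["intrinsics"])
def w(T,a): return (T@np.r_[a,1])[:3]
def cloud(d,T,K):
    v,u=np.indices(d.shape);x=(u-K[0,2])/K[0,0]*d;y=(v-K[1,2])/K[1,1]*d
    return np.stack([x,-y,-d],-1)@T[:3,:3].T+T[:3,3]
E
python3 - <<'E'
from h import *
print(bot.get_obs(),bot.tcp_to_grasp)
for c in("scene","side"):
    p,d,T,K=snap(c,c+'0.png');print(c,T.round(3).tolist())
    for l in "cover_grip opening land copper_bay brass_bay copper1_mid brass1_mid scraper_grip scraper_tip slot_mouth slot_end mortar mallet_head oval_lid tray grease_tin hammer".split():
        print(l,[(w(T,r['at']).round(3).tolist(),round(r['confidence'],2)) for r in bot.tip_of(l,c)][:5])
E
```

```text
pics
{'clock': 0.0, 'joint_pos': array([-1.22398080e+00,  2.41410155e-01,  3.69633565e-03,  1.33519373e+00,
        9.82827865e-06,  1.57074441e+00]), 'joint_vel': array([-7.33924407e-04, -9.78685227e-05, -8.15196311e-05, -4.68645176e-04,
        4.07960713e-04, -5.66004719e-04]), 'tau': array([ 5.06814995e-04, -3.72318971e+01,  2.52407956e+01,  1.67839701e-02,
       -3.74306273e-05, -1.54501478e-06]), 'eef_pos': array([ 0.16978783, -0.46976812,  0.30300356]), 'tool_rot': array([ 9.84997485e-01,  1.72565465e-01, -1.77268021e-04, -1.04063397e-03]), 'ft_force': array([ 0.99910843, -0.28381339,  0.02894128]), 'ft_torque': array([0.05340604, 0.00180427, 0.01575376]), 'grasp_force': 0.0, 'grip_width': 0.08543967840244146} 0.0539
scene [[-0.014, -0.711, 0.703, 1.311], [1.0, -0.011, 0.009, 0.062], [0.001, 0.703, 0.711, 0.909], [0.0, 0.0, 0.0, 1.0]]
cover_grip [([0.55, 0.023, 0.099], 0.85)]
opening [([0.495, 0.083, 0.075], 0.84)]
land [([0.514, 0.105, 0.074], 0.67)]
copper_bay []
brass_bay []
copper1_mid [([0.631, 0.531, 0.019], 0.87), ([0.554, 0.243, 0.014], 0.78), ([0.223, 0.337, 0.018], 
[... 1032 characters left out ...]
, -0.046, 0.007], 0.82)]
brass_bay [([0.671, -0.303, 0.041], 0.74)]
copper1_mid [([0.555, 0.244, 0.018], 0.82), ([0.636, 0.531, 0.011], 0.78), ([0.229, 0.336, 0.017], 0.77), ([0.359, 0.353, 0.016], 0.76)]
brass1_mid []
scraper_grip [([0.449, -0.224, 0.014], 0.71), ([0.555, 0.244, 0.016], 0.55)]
scraper_tip []
slot_mouth [([0.601, -0.268, 0.039], 0.66)]
slot_end [([0.673, -0.3, 0.04], 0.81)]
mortar [([0.366, 0.143, 0.003], 0.64), ([0.461, 0.258, 0.014], 0.3)]
mallet_head [([0.67, 0.413, -0.0], 0.89)]
oval_lid [([0.788, 0.035, -0.003], 0.58)]
tray [([0.737, 0.288, -0.003], 0.66), ([0.466, -0.462, 0.001], 0.47)]
grease_tin [([0.746, -0.132, 0.004], 0.56)]
hammer [([0.469, -0.463, -0.001], 0.6)]
```

View pics/scene0.png

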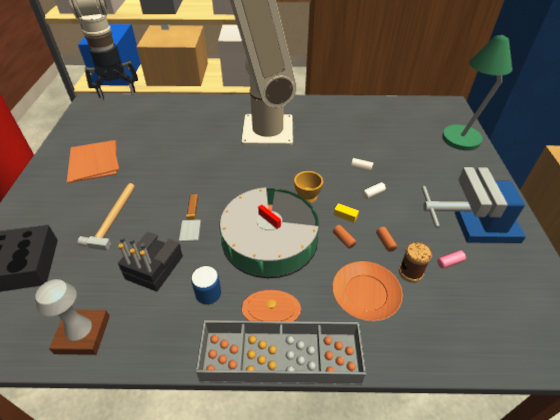

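View pics/side0.png

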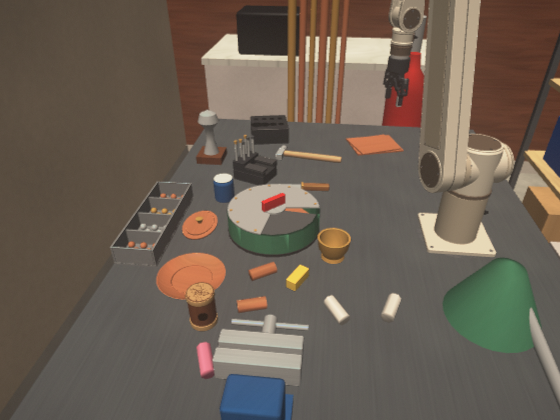

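The scene view shows two copper drifts at about (345,236) and (387,238) and one brass at (346,212). The white look-alikes are at (362,164) and (375,189), the pink one at (452,259). The scraper is at (191,215), the rack at (150,260) and the dial at (270,230). Next I'll refine these poses from the depth images.

```bash
cat >> h.py <<'E'
def rect(P,c,r,zlo,zhi=1):
    q=P.reshape(-1,3);q=q[(np.hypot(*(q[:,:2]-c).T)<r)&(q[:,2]>zlo)&(q[:,2]<zhi)]
    if len(q)<10: return None
    (a,b),(l,h),g=cv2.minAreaRect((q[:,:2]*1000).astype(np.float32))
    if l<h: l,h,g=h,l,g+90
    return f"c=({a:.0f},{b:.0f}) {l:.0f}x{h:.0f} long axis {(g+90)%180-90:.1f}deg ztop={np.percentile(q[:,2],95):.3f} n={len(q)}"
def both(names=("scene","side")):
    out=[]
    for c in names:
        p,d,T,K=snap(c);P=cloud(d,T,K);P[d==0]=9;out.append((p,P))
    return out
E
python3 - <<'E'
from h import *
D=both();A=np.concatenate([P.reshape(-1,3) for p,P in D])
for i,X in enumerate((D[0][1],D[1][1],A)):
    for n,c,r,z in(("cop1",(.554,.244),.055,.008),("cop2",(.562,.365),.055,.008),("brass",(.460,.258),.055,.008),("grip",(.55,.024),.05,.088),("handle",(.448,-.222),.07,.010),("scraper",(.49,-.222),.11,.002),("rack",(.64,-.285),.09,.03)):
        print(i,n,rect(X,c,r,z,.075 if n=="rack" else .13))
T=bot.calibration("wrist")["pose"];o=bot.get_obs()
from scipy.spatial.transform import Rotation as R
print("cam in tool",R.from_quat(o['tool_rot']).inv().apply(np.array(T)[:3,3]-o['eef_pos']))
E
```

```text
0 cop1 c=(559,246) 90x48 long axis 56.3deg ztop=0.033 n=263
0 cop2 c=(561,362) 72x33 long axis 16.9deg ztop=0.033 n=279
0 brass c=(459,256) 69x34 long axis 63.0deg ztop=0.034 n=274
0 grip c=(552,24) 80x18 long axis 44.2deg ztop=0.115 n=246
0 handle c=(438,-222) 99x25 long axis 4.0deg ztop=0.026 n=209
0 scraper c=(491,-228) 216x202 long axis 1.1deg ztop=0.023 n=1514
0 rack c=(662,-291) 130x107 long axis -21.7deg ztop=0.074 n=1192
1 cop1 c=(551,245) 71x31 long axis 30.9deg ztop=0.031 n=306
1 cop2 c=(562,364) 70x34 long axis 18.8deg ztop=0.031 n=371
1 brass c=(458,259) 71x31 long axis 61.6deg ztop=0.032 n=335
1 grip c=(551,26) 83x20 long axis 46.6deg ztop=0.114 n=227
1 handle c=(433,-220) 96x32 long axis 4.3deg ztop=0.024 n=165
1 scraper c=(473,-258) 216x134 long axis -27.3deg ztop=0.023 n=316
1 rack c=(660,-286) 133x112 long axis -24.0deg ztop=0.074 n=733
2 cop1 c=(548,252) 76x58 long axis 32.7deg ztop=0.033 n=569
2 cop2 c=(561,363) 73x34 long axis 18.8deg ztop=0.032 n=650
2 brass c=(459,257) 72x35 long axis 63.0deg ztop=0.033 n=609
2 grip c=(551,26) 83x21 long axis 44.2deg ztop=0.115 n=473
2 handle c=(437,-220) 103x32 long axis 4.5deg ztop=0.026 n=374
2 scraper c=(491,-228) 216x202 long axis 1.1deg ztop=0.023 n=1830
2 rack c=(662,-288) 133x114 long axis -20.9deg ztop=0.074 n=1925
cam in tool [ 0.08311462 -0.00044814 -0.07040523]
```

```bash
python3 -m jog '[0.24,0.31,0,0,0,0.11, 0.476,0.619,0,0,0,0.219, 0.476,0.619,0,0,0,0.219, 0.476,0.619,0,0,0,0.219, 0.476,0.619,0,0,0,0.219, 0.476,0.619,0,0,0,0.219, 0.476,0.619,0,0,0,0.219, 0.476,0.619,0,0,0,0.219, 0.476,0.619,0,0,0,0.219, 0.476,0.619,0,0,0,0.219]' 1
```

```text
clock: 2.73
eef_pos: [0.4249, -0.1381, 0.3042]
tool_rot: [0.924, 0.382, 0.0, 0.0]
ft_force: [0.3, -0.6, 0.4]
grip_width: 0.0854
grasp_force: 0.0
```

```bash
python3 -m jog '[0.158,0.204,0,0,0,0, 0.158,0.204,0,0,0,0, 0.158,0.204,0,0,0,0, 0.158,0.204,0,0,0,0, 0.158,0.204,0,0,0,0, 0.158,0.204,0,0,0,0, 0.158,0.204,0,0,0,0]'
python3 - <<'E'
from h import *
print(bot.get_obs()['eef_pos'])
p,d,T,K=snap("wrist","w1.png");P=cloud(d,T,K);P[d==0]=9
print(rect(P,(.55,.025),.05,.09,.13))
for l in("cover_grip","opening","land","copper_bay"): print(l,[(w(T,r['at']).round(4).tolist(),round(r['confidence'],2)) for r in bot.tip_of(l,"wrist")])
E
```

```text
clock: 3.32
eef_pos: [0.5511, 0.0251, 0.3029]
tool_rot: [0.923, 0.384, -0.001, -0.0]
ft_force: [-0.4, -0.4, -0.6]
grip_width: 0.0854
grasp_force: 0.0
[0.55107498 0.02510301 0.30293405]
c=(551,25) 80x16 long axis 44.1deg ztop=0.113 n=1422
cover_grip [([0.5488, 0.0238, 0.0951], 0.61)]
opening [([0.7424, -0.1344, 0.0032], 0.16)]
land [([0.5145, 0.0994, 0.0723], 0.59)]
copper_bay []
```

View pics/w1.png

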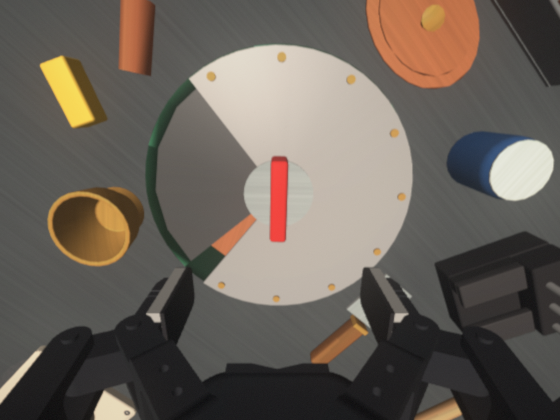

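The wrist view shows the red bar at (279,198). The opening's edges run through (192,80) and (205,278), and the land/copper boundary runs from (253,217) to (212,248). I'll convert these to angles.

```bash
python3 - <<'E'
from h import *
T=np.array(bot.calibration("wrist")["pose"]);K=np.array(bot.calibration("wrist")["intrinsics"])
def pl(u,v,z):
    r=T[:3,:3]@np.array([(u-K[0,2])/K[0,0],-(v-K[1,2])/K[1,1],-1]);return (T[:3,3]+r*(z-T[2,3])/r[2])[:2]
c=np.array([.551,.025])
for n,u,v,z in(("e1",192,80,.077),("e1b",257,166,.077),("e2",205,278,.077),("e2b",255,219,.077),("b",253,215,.074),("b2",212,248,.074)):
    q=pl(u,v,z)-c;print(n,q.round(4),np.hypot(*q).round(4),np.degrees(np.arctan2(q[1],q[0]))%360)
E
```

```text
e1 [0.0187 0.129 ] 0.1304 81.75700740442626
e1b [0.0031 0.0307] 0.0308 84.25760592989599
e2 [-0.1347 -0.0171] 0.1358 187.23779543793526
e2b [-0.0403 -0.0077] 0.041 190.79662874013917
b [-0.0394 -0.0036] 0.0396 185.1785032578258
b2 [-0.1011  0.0019] 0.1011 178.89707591046198
```

```bash
python3 -m jog '[0,0,-0.05,0,0,0, 0,0,-0.1,0,0,0, 0,0,-0.14,0,0,0, 0,0,-0.17,0,0,0, 0,0,-0.181,0,0,0, 0,0,-0.181,0,0,0]'; python3 -m jog '[0,0,0,0,0,0, 0,0,0,0,0,0, 0,0,0,0,0,0, 0,0,0,0,0,0, 0,0,0,0,0,0, 0,0,0,0,0,0, 0,0,0,0,0,0, 0,0,0,0,0,0]' -1
```

```text
clock: 4.07
eef_pos: [0.5484, 0.0221, 0.1571]
tool_rot: [0.924, 0.382, -0.002, -0.001]
ft_force: [-0.3, -0.7, 0.9]
grip_width: 0.0853
grasp_force: 0.0
clock: 4.73
eef_pos: [0.5508, 0.0233, 0.1602]
tool_rot: [0.924, 0.383, 0.001, 0.0]
ft_force: [-1.2, -0.1, 5.5]
grip_width: 0.0148
grasp_force: 60.8
```

```bash
python3 -m jog '[0,0,0,0,0,0.05, 0,0,0,0,0,0.1, 0,0,0,0,0,0.15, 0,0,0,0,0,0.2, 0,0,0,0,0,0.25, 0,0,0,0,0,0.3, 0,0,0,0,0,0.35, 0,0,0,0,0,0.4, 0,0,0,0,0,0.44, 0,0,0,0,0,0.44]'; python3 -m jog '[0,0,0,0,0,0.05, 0,0,0,0,0,0.1, 0,0,0,0,0,0.15, 0,0,0,0,0,0.2, 0,0,0,0,0,0.25, 0,0,0,0,0,0.3, 0,0,0,0,0,0.35, 0,0,0,0,0,0.4, 0,0,0,0,0,0.442, 0,0,0,0,0,0.442]'; python3 -m jog '[0,0,0,0,0,0, 0,0,0,0,0,0, 0,0,0,0,0,0, 0,0,0,0,0,0]' 1;  python3 -m jog '[0,0,0.05,0,0,0, 0,0,0.1,0,0,0, 0,0,0.15,0,0,0, 0,0,0.18,0,0,0, 0,0,0.18,0,0,0]'
```

```text
clock: 5.57
eef_pos: [0.5514, 0.0231, 0.1602]
tool_rot: [0.673, 0.74, 0.001, 0.001]
ft_force: [0.9, -2.3, 5.2]
grip_width: 0.0153
grasp_force: 60.8
clock: 6.4
eef_pos: [0.552, 0.0234, 0.1602]
tool_rot: [0.292, 0.956, 0.001, 0.002]
ft_force: [3.8, 0.6, 4.2]
grip_width: 0.0151
grasp_force: 60.7
clock: 6.73
eef_pos: [0.5496, 0.0232, 0.1584]
tool_rot: [0.293, 0.956, -0.0, -0.001]
ft_force: [-0.2, 0.5, -0.5]
grip_width: 0.0627
grasp_force: 0.0
clock: 7.15
eef_pos: [0.5526, 0.0233, 0.3097]
tool_rot: [0.292, 0.956, 0.002, 0.005]
ft_force: [1.4, -0.1, 0.2]
grip_width: 0.0855
grasp_force: 0.0
```

```bash
python3 -m jog '[0,0.05,0,0,0,0.06, 0,0.1,0,0,0,0.12, 0,0.15,0,0,0,0.18, 0,0.2,0,0,0,0.24, 0,0.25,0,0,0,0.3, 0,0.275,0,0,0,0.36, 0,0.275,-0.02,0,0,0.42, 0,0.275,-0.04,0,0,0.48, 0,0.275,-0.062,0,0,0.54, 0,0.275,-0.062,0,0,0.567]'
cat >> h.py <<'E'
from scipy.spatial.transform import Rotation as R
def look(c,zlo=.012,r=.055,zhi=.13,fn=None):
    o=bot.get_obs();p,d,T,K=snap("wrist",fn);P=cloud(d,T,K);P[d==0]=9
    x=R.from_quat(o['tool_rot']).apply([[1,0,0],[0,1,0]])
    print("tcp",o['eef_pos'].round(4),"x yaw %.1f y yaw %.1f"%tuple(np.degrees(np.arctan2(x[:,1],x[:,0]))),rect(P,c,r,zlo,zhi))
    return p,P,T
E
python3 - <<'E'
from h import *
look((.552,.245),fn="w2.png")
E
```

```text
clock: 7.98
eef_pos: [0.548, 0.2427, 0.2479]
tool_rot: [-0.27, 0.963, -0.001, -0.005]
ft_force: [-0.9, -0.6, -1.2]
grip_width: 0.0852
grasp_force: 0.0
tcp [0.548  0.2427 0.2479] x yaw -148.7 y yaw 121.3 c=(552,241) 71x30 long axis 33.5deg ztop=0.031 n=1926
```

View pics/w2.png

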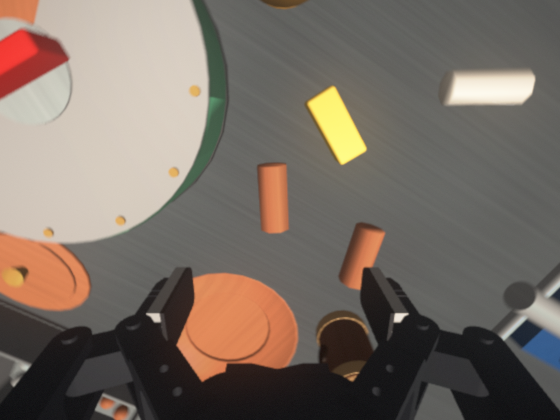

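```bash
python3 -m jog '[0.002,-0.001,-0.04,0,0,0.019, 0.002,-0.001,-0.08,0,0,0.019, 0.002,-0.001,-0.12,0,0,0.019, 0.002,-0.001,-0.15,0,0,0.019, 0.002,-0.001,-0.15,0,0,0.019, 0.002,-0.001,-0.15,0,0,0.019, 0.002,-0.001,-0.15,0,0,0.019]'
```

```text
clock: 8.62
eef_pos: [0.5528, 0.2428, 0.1349]
tool_rot: [-0.285, 0.958, 0.0, 0.001]
ft_force: [0.9, -0.7, 0.6]
grip_width: 0.0855
grasp_force: 0.0
```

```bash
python3 -m jog '[0,-0.002,-0.03,0,0,0, 0,-0.002,-0.06,0,0,0, 0,-0.002,-0.072,0,0,0, 0,-0.002,-0.072,0,0,0, 0,-0.002,-0.072,0,0,0]';  python3 -m jog '[0,0,0,0,0,0, 0,0,0,0,0,0, 0,0,0,0,0,0, 0,0,0,0,0,0, 0,0,0,0,0,0, 0,0,0,0,0,0, 0,0,0,0,0,0]' -1;  python3 -m jog '[0,0,0.05,0,0,0, 0,0,0.1,0,0,0, 0,0,0.14,0,0,0, 0,0,0.14,0,0,0, 0,0,0.14,0,0,0]'
```

```text
clock: 9.03
eef_pos: [0.5526, 0.2411, 0.0772]
tool_rot: [-0.285, 0.958, 0.0, 0.001]
ft_force: [-0.0, 0.8, 0.1]
grip_width: 0.0857
grasp_force: 0.0
clock: 9.62
eef_pos: [0.5526, 0.241, 0.0769]
tool_rot: [-0.286, 0.958, 0.0, 0.001]
ft_force: [-0.7, -0.3, 5.0]
grip_width: 0.0281
grasp_force: 60.5
clock: 10.03
eef_pos: [0.5528, 0.2412, 0.1894]
tool_rot: [-0.286, 0.958, 0.0, 0.002]
ft_force: [-0.1, -0.4, -4.2]
grip_width: 0.029
grasp_force: 38.6
```

```bash
python3 -m jog '[0,0,0.05,0,0,0, -0.01,-0.04,0.063,0,0,0.03, -0.022,-0.08,0.063,0,0,0.06, -0.033,-0.12,0.063,0,0,0.09, -0.045,-0.16,0.063,0,0,0.12, -0.056,-0.2,0.063,0,0,0.16, -0.068,-0.24,0.063,0,0,0.194, -0.08,-0.28,0.063,0,0,0.194, -0.091,-0.333,0.063,0,0,0.194, -0.091,-0.333,0.063,0,0,0.194]'; python3 -m jog '[0,0,0,0,0,0, 0,0,0,0,0,0, 0,0,0,0,0,0]'
python3 - <<'E'
from h import *
look((.48,-.025),fn="w3.png")
E
```

```text
clock: 10.87
eef_pos: [0.4754, -0.0312, 0.2352]
tool_rot: [-0.462, 0.887, 0.0, -0.005]
ft_force: [-0.2, -0.2, -3.6]
grip_width: 0.0283
grasp_force: 65.8
clock: 11.12
eef_pos: [0.4787, -0.0247, 0.2369]
tool_rot: [-0.465, 0.885, 0.001, -0.001]
ft_force: [0.7, -0.5, -3.5]
grip_width: 0.0282
grasp_force: 65.8
tcp [ 0.4787 -0.0247  0.2369] x yaw -124.5 y yaw 145.5 c=(476,-32) 107x93 long axis -35.1deg ztop=0.078 n=1805
```

View pics/w3.png

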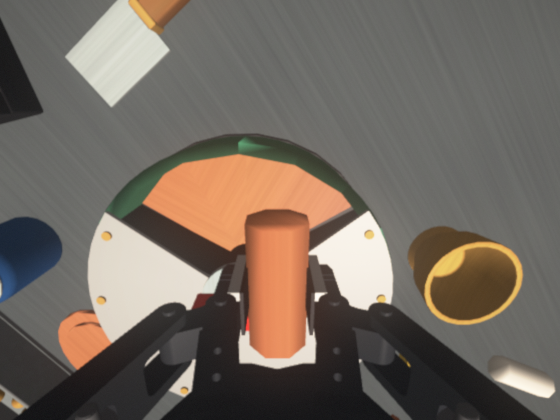

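```bash
python3 -m jog '[0,0,-0.04,0,0,0, 0,0,-0.08,0,0,0, 0,0,-0.11,0,0,0, 0,0,-0.14,0,0,0, 0,0,-0.165,0,0,0, 0,0,-0.182,0,0,0, 0,0,-0.182,0,0,0]'; python3 -m jog '[0,0,0,0,0,0, 0,0,0,0,0,0, 0,0,0,0,0,0, 0,0,0,0,0,0]' 0.13;  python3 -m jog '[0,0,0.04,0,0,0, 0,0,0.08,0,0,0, 0,0,0.12,0,0,0, 0,0,0.18,0,0,0, 0,0,0.18,0,0,0]'
python3 - <<'E'
from h import *
D=both();A=np.concatenate([P.reshape(-1,3) for p,P in D])
for c in((.561,.363),(.459,.257)):print([rect(X,c,.055,.010,.1) for X in(D[0][1],D[1][1],A)])
p,P,T=look((.48,-.025),.025,.1,.06)
E
```

```text
clock: 11.75
eef_pos: [0.477, -0.024, 0.0894]
tool_rot: [-0.466, 0.885, 0.002, -0.003]
ft_force: [-0.8, 0.3, -3.8]
grip_width: 0.0288
grasp_force: 65.7
clock: 12.08
eef_pos: [0.4807, -0.0254, 0.0944]
tool_rot: [-0.465, 0.885, -0.001, 0.002]
ft_force: [0.1, 0.5, 0.3]
grip_width: 0.0482
grasp_force: 0.0
clock: 12.5
eef_pos: [0.4827, -0.0258, 0.2449]
tool_rot: [-0.465, 0.885, -0.004, 0.006]
ft_force: [1.3, -0.4, -0.0]
grip_width: 0.0486
grasp_force: 0.0
['c=(561,363) 73x33 long axis 18.2deg ztop=0.033 n=272', 'c=(561,365) 70x32 long axis 16.7deg ztop=0.031 n=358', 'c=(561,363) 72x35 long axis 16.7deg ztop=0.032 n=630']
['c=(458,256) 70x36 long axis 62.2deg ztop=0.034 n=265', 'c=(458,259) 73x31 long axis 60.1deg ztop=0.032 n=323', 'c=(459,258) 73x36 long axis 62.2deg ztop=0.033 n=588']
tcp [ 0.4813 -0.0257  0.2407] x yaw -124.6 y yaw 145.4 c=(485,-22) 174x127 long axis -38.2deg ztop=0.055 n=4767
```

```bash
python3 -m jog '[0.01,0.05,0,0,0,-0.05, 0.02,0.1,0,0,0,-0.1, 0.03,0.15,0,0,0,-0.15, 0.04,0.2,0,0,0,-0.2, 0.05,0.25,0,0,0,-0.25, 0.06,0.3,0,0,0,-0.3, 0.07,0.35,0,0,0,-0.335, 0.08,0.4,0,0,0,-0.335, 0.09,0.44,0,0,0,-0.335, 0.1,0.486,0,0,0,-0.335]' 1; python3 -m jog '[0,0,0,0,0,0, 0,0,0,0,0,0, 0,0,0,0,0,0]'
python3 - <<'E'
from h import *
look((.561,.363))
E
```

```text
clock: 13.48
eef_pos: [0.5584, 0.3643, 0.234]
tool_rot: [-0.148, 0.989, -0.001, -0.002]
ft_force: [-0.6, 1.5, -0.3]
grip_width: 0.0855
grasp_force: 0.0
clock: 13.73
eef_pos: [0.5582, 0.3628, 0.2341]
tool_rot: [-0.148, 0.989, -0.001, -0.002]
ft_force: [0.3, 0.2, 0.3]
grip_width: 0.085
grasp_force: 0.0
tcp [0.5582 0.3628 0.2341] x yaw -162.9 y yaw 107.1 c=(561,362) 71x29 long axis 17.9deg ztop=0.031 n=2079
```

```bash
python3 -m jog '[0.004,-0.001,-0.04,0,0,0.007, 0.004,-0.001,-0.08,0,0,0.007, 0.004,-0.001,-0.12,0,0,0.007, 0.004,-0.001,-0.15,0,0,0.007, 0.004,-0.001,-0.18,0,0,0.007, 0.004,-0.001,-0.196,0,0,0.007, 0.004,-0.001,-0.196,0,0,0.007, 0.004,-0.001,-0.196,0,0,0.007]';  python3 -m jog '[0,0,0,0,0,0, 0,0,0,0,0,0, 0,0,0,0,0,0, 0,0,0,0,0,0, 0,0,0,0,0,0, 0,0,0,0,0,0, 0,0,0,0,0,0]' -1;  python3 -m jog '[0,0,0.05,0,0,0, 0,0,0.1,0,0,0, 0,0,0.15,0,0,0, 0,0,0.2,0,0,0, 0,0,0.2,0,0,0, 0,0,0.2,0,0,0]'
```

```text
clock: 14.45
eef_pos: [0.562, 0.3606, 0.0795]
tool_rot: [-0.154, 0.988, -0.0, -0.001]
ft_force: [-0.5, -0.6, 0.7]
grip_width: 0.0856
grasp_force: 0.0
clock: 15.03
eef_pos: [0.5628, 0.3631, 0.0813]
tool_rot: [-0.155, 0.988, 0.001, 0.001]
ft_force: [-1.1, -0.2, 6.2]
grip_width: 0.0284
grasp_force: 60.8
clock: 15.53
eef_pos: [0.5633, 0.363, 0.2423]
tool_rot: [-0.155, 0.988, 0.001, 0.002]
ft_force: [-0.0, -0.2, -6.6]
grip_width: 0.0284
grasp_force: 61.5
```

```bash
python3 -m jog '[0,-0.05,0,0,0,0.05, 0,-0.1,0,0,0,0.1, -0.01,-0.15,0,0,0,0.15, -0.02,-0.2,0,0,0,0.2, -0.02,-0.25,0,0,0,0.25, -0.03,-0.3,0,0,0,0.3, -0.03,-0.35,0,0,0,0.328, -0.04,-0.4,0,0,0,0.328, -0.043,-0.45,0,0,0,0.328, -0.043,-0.5,0,0,0,0.328]'; python3 -m jog '[0,-0.028,0,0,0,0, 0,-0.028,0,0,0,0, 0,-0.028,0,0,0,0]'
python3 - <<'E'
from h import *
look((.48,-.025),fn="w4.png")
E
```

```text
clock: 16.37
eef_pos: [0.5247, -0.0391, 0.2362]
tool_rot: [-0.465, 0.885, 0.002, -0.003]
ft_force: [0.7, 0.8, -6.8]
grip_width: 0.0286
grasp_force: 61.6
clock: 16.62
eef_pos: [0.526, -0.0613, 0.2366]
tool_rot: [-0.463, 0.886, 0.002, -0.003]
ft_force: [-1.0, 0.4, -5.2]
grip_width: 0.0282
grasp_force: 61.7
tcp [ 0.526  -0.0613  0.2366] x yaw -124.8 y yaw 145.2 c=(475,-24) 109x100 long axis -89.3deg ztop=0.078 n=4540
```

View pics/w4.png

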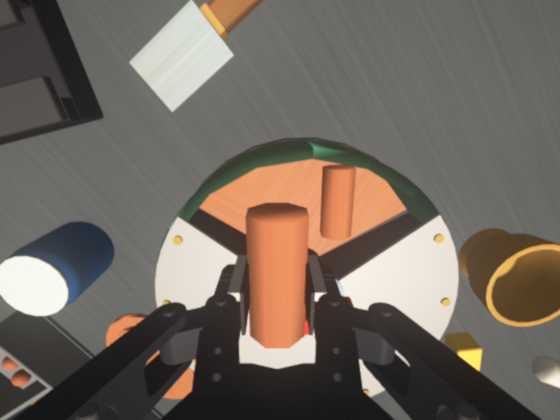

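```bash
python3 -m jog '[0.004,0.004,-0.04,0,0,0, 0.004,0.004,-0.08,0,0,0, 0.004,0.004,-0.11,0,0,0, 0.004,0.004,-0.14,0,0,0, 0.004,0.004,-0.165,0,0,0, 0.004,0.004,-0.177,0,0,0, 0.004,0.004,-0.177,0,0,0]'; python3 -m jog '[0,0,0,0,0,0, 0,0,0,0,0,0, 0,0,0,0,0,0, 0,0,0,0,0,0]' 0.13;  python3 -m jog '[0,0,0.04,0,0,0, 0,0,0.08,0,0,0, 0,0,0.12,0,0,0, 0,0,0.16,0,0,0, 0,0,0.2,0,0,0, 0,0,0.25,0,0,0, 0,0,0.25,0,0,0]' - 
python3 - <<'E'
from h import *
look((.55,.025),.09,.05,.13,"w5.png")
E
```

```text
clock: 17.25
eef_pos: [0.5284, -0.0552, 0.0948]
tool_rot: [-0.466, 0.885, 0.002, -0.003]
ft_force: [-0.8, 0.1, -4.9]
grip_width: 0.0281
grasp_force: 61.6
clock: 17.58
eef_pos: [0.5329, -0.0568, 0.1006]
tool_rot: [-0.465, 0.885, -0.001, 0.002]
ft_force: [-0.0, -1.0, 0.3]
grip_width: 0.0483
grasp_force: 0.0
clock: 18.17
eef_pos: [0.5346, -0.0572, 0.3085]
tool_rot: [-0.465, 0.885, -0.005, 0.007]
ft_force: [0.2, -0.8, 0.9]
grip_width: 0.0484
grasp_force: 0.0
tcp [ 0.5346 -0.0572  0.3085] x yaw -124.6 y yaw 145.4 c=(550,23) 80x17 long axis -33.6deg ztop=0.113 n=1308
```

View pics/w5.png

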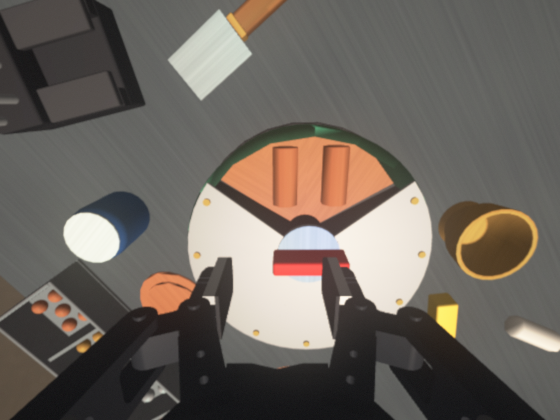

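```bash
python3 -m jog '[0.005,0.03,0,0,0,-0.06, 0.01,0.06,0,0,0,-0.12, 0.02,0.102,0,0,0,-0.18, 0.021,0.102,0,0,0,-0.24, 0.021,0.102,0,0,0,-0.3, 0.021,0.102,0,0,0,-0.36, 0.021,0.102,0,0,0,-0.42, 0.021,0.102,0,0,0,-0.48, 0.021,0.102,0,0,0,-0.54, 0.021,0.102,0,0,0,-0.6]' 1; python3 -m jog '[0,0,-0.03,0,0,-0.06, 0,0,-0.06,0,0,-0.12, 0,0,-0.06,0,0,-0.177, 0,0,-0.06,0,0,-0.177, 0,0,-0.06,0,0,-0.177, 0,0,-0.06,0,0,-0.177]'
python3 - <<'E'
from h import *
look((.55,.025),.09,.05,.13)
E
```

```text
clock: 19.05
eef_pos: [0.5478, 0.0248, 0.2982]
tool_rot: [0.119, 0.993, 0.0, 0.0]
ft_force: [-0.5, 1.0, 0.2]
grip_width: 0.0854
grasp_force: 0.0
clock: 19.55
eef_pos: [0.5485, 0.0248, 0.2512]
tool_rot: [0.288, 0.958, 0.0, 0.001]
ft_force: [0.2, 0.6, 0.3]
grip_width: 0.0853
grasp_force: 0.0
tcp [0.5485 0.0248 0.2512] x yaw 146.5 y yaw 56.5 c=(550,25) 79x16 long axis -33.6deg ztop=0.113 n=2024
```

```bash
python3 -m jog '[0.003,0,-0.04,0,0,0, 0.003,0,-0.08,0,0,0, 0.003,0,-0.115,0,0,0, 0.003,0,-0.115,0,0,0, 0.003,0,-0.115,0,0,0]'; python3 -m jog '[0,0,0,0,0,0, 0,0,0,0,0,0, 0,0,0,0,0,0, 0,0,0,0,0,0, 0,0,0,0,0,0, 0,0,0,0,0,0, 0,0,0,0,0,0]' -1
python3 -m jog '[0,0,0,0,0,0.05, 0,0,0,0,0,0.1, 0,0,0,0,0,0.15, 0,0,0,0,0,0.2, 0,0,0,0,0,0.25, 0,0,0,0,0,0.3, 0,0,0,0,0,0.35, 0,0,0,0,0,0.4, 0,0,0,0,0,0.45, 0,0,0,0,0,0.5]'; python3 -m jog '[0,0,0,0,0,0.05, 0,0,0,0,0,0.1, 0,0,0,0,0,0.15, 0,0,0,0,0,0.2, 0,0,0,0,0,0.25, 0,0,0,0,0,0.3, 0,0,0,0,0,0.35, 0,0,0,0,0,0.4, 0,0,0,0,0,0.45, 0,0,0,0,0,0.5]'; python3 -m jog '[0,0,0,0,0,0.038, 0,0,0,0,0,0.038, 0,0,0,0,0,0.038]';  python3 -m jog '[0,0,0,0,0,0, 0,0,0,0,0,0, 0,0,0,0,0,0, 0,0,0,0,0,0]' 1;  python3 -m jog '[0,0,0.05,0,0,0, 0,0,0.1,0,0,0, 0,0,0.15,0,0,0, 0,0,0.18,0,0,0, 0,0,0.18,0,0,0]'
python3 - <<'E'
from h import *
look((.55,.025),.09,.05,.13,"w6.png")
D=both();print([rect(P,(.459,.257),.055,.010,.1) for p,P in D])
E
```

```text
clock: 20.02
eef_pos: [0.5497, 0.0248, 0.1578]
tool_rot: [0.289, 0.957, -0.0, -0.001]
ft_force: [-0.5, 0.1, 1.0]
grip_width: 0.0854
grasp_force: 0.0
clock: 20.6
eef_pos: [0.5506, 0.0246, 0.1593]
tool_rot: [0.289, 0.957, -0.0, 0.001]
ft_force: [-1.7, -1.0, 5.2]
grip_width: 0.0149
grasp_force: 61.4
clock: 21.43
eef_pos: [0.5505, 0.0237, 0.1593]
tool_rot: [-0.207, 0.978, -0.001, 0.0]
ft_force: [-2.1, -4.5, 6.7]
grip_width: 0.0151
grasp_force: 61.5
clock: 22.27
eef_pos: [0.5512, 0.0231, 0.1593]
tool_rot: [-0.65, 0.76, -0.002, -0.0]
ft_force: [0.0, -6.6, 4.0]
grip_width: 0.0151
grasp_force: 61.3
clock: 22.52
eef_pos: [0.5513, 0.0231, 0.1593]
tool_rot: [-0.677, 0.736, -0.002, -0.0]
ft_force: [0.5, -7.0, 4.2]
grip_width: 0.0152
grasp_force: 61.2
clock: 22.85
eef_pos: [0.5502, 0.0251, 0.1581]
tool_rot: [-0.678, 0.735, 0.0, -0.0]
ft_force: [0.1, -0.9, -0.1]
grip_width: 0.063
grasp_force: 0.0
clock: 23.27
eef_pos: [0.5529, 0.0253, 0.3092]
tool_rot: [-0.678, 0.735, -0.004, 0.005]
ft_force: [0.6, 0.3, -0.0]
grip_width: 0.0856
grasp_force: 0.0
tcp [0.5529 0.0253 0.3092] x yaw -94.6 y yaw 175.4 c=(551,23) 80x16 long axis 85.2deg ztop=0.113 n=1385
['c=(459,255) 70x33 long axis 61.9deg ztop=0.034 n=265', 'c=(458,259) 73x31 long axis 60.0deg ztop=0.032 n=321']
```

View pics/w6.png

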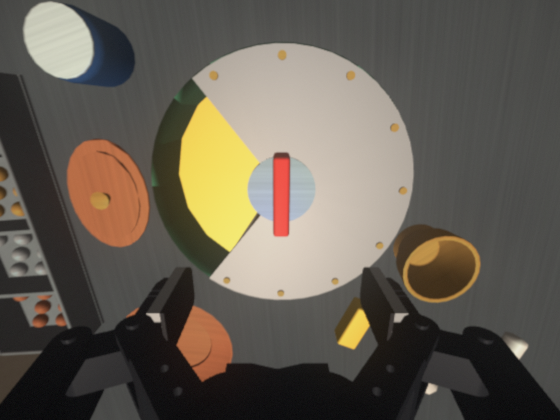

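```bash
python3 -m jog '[-0.02,0.045,0,0,0,-0.05, -0.04,0.09,0,0,0,-0.1, -0.06,0.135,0,0,0,-0.15, -0.08,0.18,0,0,0,-0.2, -0.1,0.23,0,0,0,-0.213, -0.115,0.289,-0.03,0,0,-0.213, -0.115,0.289,-0.06,0,0,-0.213, -0.115,0.289,-0.085,0,0,-0.213, -0.115,0.289,-0.085,0,0,-0.213, -0.115,0.289,-0.085,0,0,-0.213]'
python3 - <<'E'
from h import *
look((.459,.257))
E
```

```text
clock: 24.25
eef_pos: [0.4566, 0.2554, 0.2316]
tool_rot: [-0.507, 0.862, 0.0, -0.003]
ft_force: [-0.2, -0.1, 0.1]
grip_width: 0.0852
grasp_force: 0.0
tcp [0.4566 0.2554 0.2316] x yaw -119.0 y yaw 151.0 c=(458,256) 70x30 long axis 62.8deg ztop=0.031 n=2160
```

```bash
python3 -m jog '[0.001,0.001,-0.04,0,0,0.015, 0.001,0.001,-0.08,0,0,0.015, 0.001,0.001,-0.12,0,0,0.015, 0.001,0.001,-0.15,0,0,0.015, 0.001,0.001,-0.18,0,0,0.015, 0.001,0.001,-0.192,0,0,0.015, 0.001,0.001,-0.192,0,0,0.015, 0.001,0.001,-0.192,0,0,0.015]';  python3 -m jog '[0,0,0,0,0,0, 0,0,0,0,0,0, 0,0,0,0,0,0, 0,0,0,0,0,0, 0,0,0,0,0,0, 0,0,0,0,0,0, 0,0,0,0,0,0]' -1;  python3 -m jog '[0,0,0.05,0,0,0, 0,0,0.1,0,0,0, 0,0,0.15,0,0,0, 0,0,0.2,0,0,0, 0,0,0.2,0,0,0, 0,0,0.2,0,0,0]'
```

```text
clock: 24.97
eef_pos: [0.4602, 0.2567, 0.0817]
tool_rot: [-0.519, 0.855, -0.0, 0.001]
ft_force: [-0.0, 0.3, 1.1]
grip_width: 0.0857
grasp_force: 0.0
clock: 25.55
eef_pos: [0.4596, 0.2573, 0.0818]
tool_rot: [-0.52, 0.854, 0.0, 0.001]
ft_force: [-1.0, -0.9, 6.3]
grip_width: 0.0289
grasp_force: 61.8
clock: 26.05
eef_pos: [0.4602, 0.2575, 0.2429]
tool_rot: [-0.52, 0.854, -0.0, 0.003]
ft_force: [0.2, 0.6, -4.6]
grip_width: 0.029
grasp_force: 61.3
```

```bash
python3 -m jog '[0.026,-0.036,0,0,0,0.03, 0.052,-0.072,0,0,0,0.06, 0.078,-0.108,0,0,0,0.09, 0.104,-0.144,0,0,0,0.12, 0.13,-0.18,0,0,0,0.15, 0.156,-0.216,0,0,0,0.18, 0.182,-0.252,0,0,0,0.198, 0.213,-0.299,0,0,0,0.198, 0.213,-0.299,0,0,0,0.198, 0.213,-0.299,0,0,0,0.198]'; python3 -m jog '[0,0,0,0,0,0, 0,0,0,0,0,0]'
python3 - <<'E'
from h import *
look((.55,.025),fn="w7.png")
E
```

```text
clock: 26.88
eef_pos: [0.6292, 0.0148, 0.2364]
tool_rot: [-0.676, 0.737, 0.002, -0.003]
ft_force: [-1.6, 0.9, -4.2]
grip_width: 0.0289
grasp_force: 61.5
clock: 27.05
eef_pos: [0.6282, 0.0185, 0.2386]
tool_rot: [-0.678, 0.735, 0.002, -0.002]
ft_force: [0.3, 0.0, -4.0]
grip_width: 0.0289
grasp_force: 61.5
tcp [0.6282 0.0185 0.2386] x yaw -94.6 y yaw 175.4 c=(548,24) 110x107 long axis -69.7deg ztop=0.112 n=11507
```

View pics/w7.png

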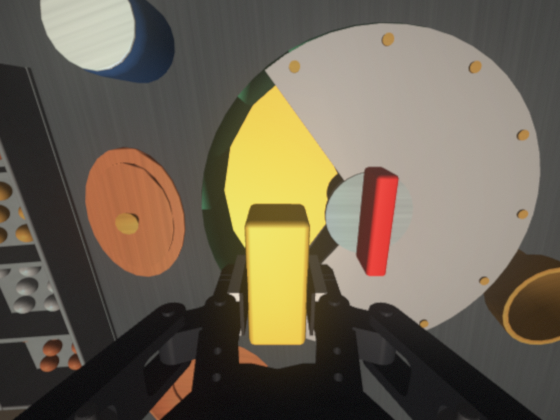

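```bash
python3 -m jog '[0.004,0,-0.04,0,0,0, 0.004,0,-0.08,0,0,0, 0.004,0,-0.11,0,0,0, 0.004,0,-0.14,0,0,0, 0.004,0,-0.165,0,0,0, 0.004,0,-0.18,0,0,0, 0.004,0,-0.18,0,0,0]'; python3 -m jog '[0,0,0,0,0,0, 0,0,0,0,0,0, 0,0,0,0,0,0, 0,0,0,0,0,0]' 0.13;  python3 -m jog '[0,0,0.04,0,0,0, 0,0,0.08,0,0,0, 0,0,0.12,0,0,0, 0,0,0.16,0,0,0, 0,0,0.2,0,0,0, 0,0,0.25,0,0,0, 0,0,0.25,0,0,0]'
python3 -m jog '[-0.05,0.004,0,0,0,0, -0.1,0.008,0,0,0,0, -0.1,0.008,0,0,0,0, -0.1,0.008,0,0,0,0, -0.1,0.008,0,0,0,0]' 1
python3 - <<'E'
from h import *
look((.55,.025),.09,.05,.13,"w8.png")
E
```

```text
clock: 27.68
eef_pos: [0.6348, 0.0188, 0.0968]
tool_rot: [-0.679, 0.735, -0.002, 0.002]
ft_force: [5.7, -1.7, -3.6]
grip_width: 0.0285
grasp_force: 81.6
clock: 28.02
eef_pos: [0.6408, 0.0181, 0.103]
tool_rot: [-0.678, 0.735, -0.008, 0.007]
ft_force: [11.8, -4.3, 9.2]
grip_width: 0.0482
grasp_force: 3.1
clock: 28.6
eef_pos: [0.6353, 0.0194, 0.3079]
tool_rot: [-0.679, 0.735, -0.006, 0.007]
ft_force: [0.5, 1.0, 2.1]
grip_width: 0.0484
grasp_force: 0.0
clock: 29.02
eef_pos: [0.5531, 0.0251, 0.2983]
tool_rot: [-0.678, 0.735, -0.001, 0.002]
ft_force: [-0.5, -0.2, 0.6]
grip_width: 0.0854
grasp_force: 0.0
tcp [0.5531 0.0251 0.2983] x yaw -94.6 y yaw 175.4 c=(550,23) 80x15 long axis 85.4deg ztop=0.113 n=1464
```

View pics/w8.png

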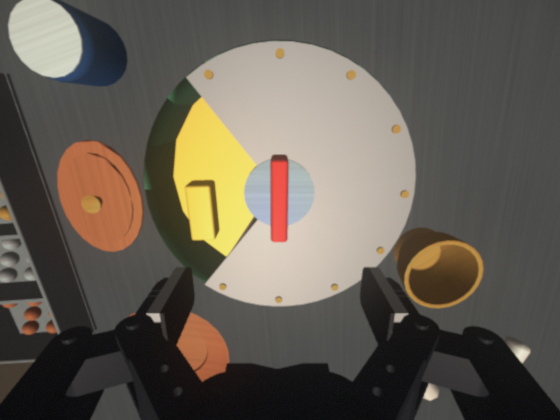

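```bash
python3 - <<'E'
from h import *
c=np.array([.551,.0245])
for cam in("wrist","scene","side","wrist","scene","side"):
    p,d,T,K=snap(cam)
    for l,o in(("brass_bay",240),("opening",240)):
        for r in bot.tip_of(l,cam)[:2]:
            q=w(T,r['at']);print(cam,l,q.round(4),round(r['confidence'],2),"land ang",round((np.degrees(np.arctan2(*(q[:2]-c)[::-1]))-o)%360,1))
    if cam=="wrist":
        P=cloud(d,T,K);P[d==0]=9;m=(p[...,0]>130)&(p[...,2]<70)&(p[...,1]>100)
        q=P[m];q=q[(np.hypot(*(q[:,:2]-c).T)<.13)];print(np.histogram(q[:,2],np.arange(0,.08,.008)))
        print(rect(q,c,.13,.03,.07))
E
```

```text
wrist brass_bay [0.634  0.0132 0.007 ] 0.64 land ang 112.2
(array([  0,  72,  23,   8, 107,  14,   0,   0,   0]), array([0.   , 0.008, 0.016, 0.024, 0.032, 0.04 , 0.048, 0.056, 0.064,
       0.072]))
c=(647,55) 74x30 long axis 86.6deg ztop=0.040 n=124
scene brass_bay [0.6349 0.0164 0.0078] 0.78 land ang 114.5
side brass_bay [0.6353 0.0153 0.0101] 0.72 land ang 113.8
side brass_bay [ 0.675   0.4122 -0.    ] 0.33 land ang 192.3
wrist brass_bay [0.6381 0.0133 0.0073] 0.74 land ang 112.7
(array([  0,  74,  21,   5, 112,  10,   0,   0,   0]), array([0.   , 0.008, 0.016, 0.024, 0.032, 0.04 , 0.048, 0.056, 0.064,
       0.072]))
c=(646,55) 75x30 long axis 86.3deg ztop=0.040 n=123
scene brass_bay [0.6334 0.0149 0.0039] 0.65 land ang 113.3
side brass_bay [0.6375 0.0155 0.013 ] 0.78 land ang 114.1
side opening [0.6335 0.0134 0.0727] 0.75 land ang 112.3
```

```bash
python3 -m jog '[0,0,-0.04,0,0,0, 0,0,-0.08,0,0,0, 0,0,-0.12,0,0,0, 0,0,-0.15,0,0,0, 0,0,-0.174,0,0,0, 0,0,-0.174,0,0,0, 0,0,-0.174,0,0,0]'; python3 -m jog '[0,0,0,0,0,0, 0,0,0,0,0,0, 0,0,0,0,0,0, 0,0,0,0,0,0, 0,0,0,0,0,0, 0,0,0,0,0,0, 0,0,0,0,0,0]' -1
python3 -m jog '[0,0,0,0,0,-0.05, 0,0,0,0,0,-0.1, 0,0,0,0,0,-0.15, 0,0,0,0,0,-0.2, 0,0,0,0,0,-0.25, 0,0,0,0,0,-0.3, 0,0,0,0,0,-0.35, 0,0,0,0,0,-0.4, 0,0,0,0,0,-0.45, 0,0,0,0,0,-0.5]';python3 -m jog '[0,0,0,0,0,-0.05, 0,0,0,0,0,-0.1, 0,0,0,0,0,-0.15, 0,0,0,0,0,-0.2, 0,0,0,0,0,-0.25, 0,0,0,0,0,-0.3, 0,0,0,0,0,-0.35, 0,0,0,0,0,-0.4, 0,0,0,0,0,-0.45, 0,0,0,0,0,-0.5]'
```

```text
clock: 30.55
eef_pos: [0.5521, 0.024, 0.1568]
tool_rot: [-0.678, 0.735, 0.001, -0.001]
ft_force: [0.1, -1.2, -0.0]
grip_width: 0.0853
grasp_force: 0.0
clock: 31.13
eef_pos: [0.5517, 0.0242, 0.1583]
tool_rot: [-0.678, 0.735, 0.001, -0.001]
ft_force: [-4.8, 0.7, 5.9]
grip_width: 0.0151
grasp_force: 62.6
clock: 31.97
eef_pos: [0.5519, 0.024, 0.1583]
tool_rot: [-0.24, 0.971, 0.0, -0.001]
ft_force: [-4.0, -0.5, 6.0]
grip_width: 0.0146
grasp_force: 62.5
clock: 32.8
eef_pos: [0.5519, 0.0238, 0.1583]
tool_rot: [0.255, 0.967, -0.0, -0.001]
ft_force: [-4.1, -1.1, 5.7]
grip_width: 0.0152
grasp_force: 62.5
```

```bash

python3 -m jog '[0,0,0,0,0,-0.05, 0,0,0,0,0,-0.1, 0,0,0,0,0,-0.15, 0,0,0,0,0,-0.2, 0,0,0,0,0,-0.25, 0,0,0,0,0,-0.3, 0,0,0,0,0,-0.35, 0,0,0,0,0,-0.4, 0,0,0,0,0,-0.45, 0,0,0,0,0,-0.5]';python3 -m jog '[0,0,0,0,0,-0.05, 0,0,0,0,0,-0.1, 0,0,0,0,0,-0.15, 0,0,0,0,0,-0.2, 0,0,0,0,0,-0.25, 0,0,0,0,0,-0.3, 0,0,0,0,0,-0.35, 0,0,0,0,0,-0.4, 0,0,0,0,0,-0.45, 0,0,0,0,0,-0.5]'; python3 -m jog '[0,0,0,0,0,-0.05, 0,0,0,0,0,-0.099, 0,0,0,0,0,-0.099, 0,0,0,0,0,-0.099, 0,0,0,0,0,-0.099]'; python3 -m jog '[0,0,0,0,0,0, 0,0,0,0,0,0, 0,0,0,0,0,0, 0,0,0,0,0,0]' 1;  python3 -m jog '[0,0,0.05,0,0,0, 0,0,0.1,0,0,0, 0,0,0.15,0,0,0, 0,0,0.18,0,0,0, 0,0,0.18,0,0,0]'
python3 - <<'E'
from h import *
c=np.array([.551,.0245])
look((.55,.025),.09,.05,.13,"w9.png")
for cam in("wrist","scene","side"):
    p,d,T,K=snap(cam)
    for l in("land","opening"):
        for r in bot.tip_of(l,cam)[:1]:
            q=w(T,r['at']);print(cam,l,q.round(4),round(r['confidence'],2),round((np.degrees(np.arctan2(*(q[:2]-c)[::-1])))%360,1))
E
```

```text
clock: 33.63
eef_pos: [0.5517, 0.0237, 0.1583]
tool_rot: [0.687, 0.726, -0.001, -0.0]
ft_force: [-5.7, -2.1, 6.0]
grip_width: 0.0149
grasp_force: 62.5
clock: 34.47
eef_pos: [0.5515, 0.0238, 0.1583]
tool_rot: [0.951, 0.308, -0.001, 0.0]
ft_force: [-5.6, -1.4, 7.2]
grip_width: 0.0151
grasp_force: 62.6
clock: 34.88
eef_pos: [0.5515, 0.0238, 0.1583]
tool_rot: [0.977, 0.215, -0.001, 0.0]
ft_force: [-5.3, -1.0, 7.1]
grip_width: 0.0146
grasp_force: 62.6
clock: 35.22
eef_pos: [0.553, 0.024, 0.1575]
tool_rot: [0.977, 0.215, 0.0, 0.0]
ft_force: [-0.0, 0.5, 0.3]
grip_width: 0.0628
grasp_force: 0.0
clock: 35.63
eef_pos: [0.5555, 0.0242, 0.3085]
tool_rot: [0.977, 0.215, 0.006, 0.001]
ft_force: [1.5, -0.9, 0.3]
grip_width: 0.0851
grasp_force: 0.0
tcp [0.5555 0.0242 0.3085] x yaw 24.8 y yaw -65.2 c=(552,25) 79x16 long axis 24.6deg ztop=0.113 n=1366
wrist land [0.514  0.0998 0.0708] 0.69 116.2
scene land [0.5172 0.1016 0.0696] 0.8 113.7
side land [0.513  0.0986 0.0706] 0.65 117.2
```

View pics/w9.png

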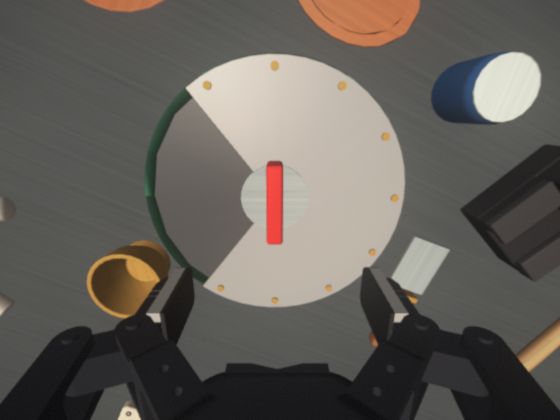

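```bash

python3 -m jog '[0,0,0,0,0,0.06, -0.02,-0.04,0,0,0,0.12, -0.04,-0.08,0,0,0,0.18, -0.06,-0.12,0,0,0,0.24, -0.07,-0.16,0,0,0,0.3, -0.08,-0.2,0,0,0,0.36, -0.09,-0.24,0,0,0,0.42, -0.1,-0.28,0,0,0,0.48, -0.115,-0.308,0,0,0,0.54, -0.115,-0.308,0,0,0,0.6]'; python3 -m jog '[0,0,0,0,0,0.06, 0,0,0,0,0,0.12, 0,0,0,0,0,0.18, 0,0,0,0,0,0.24, 0,0,0,0,0,0.3, 0,0,0,0,0,0.36, 0,0,0,0,0,0.42, 0,0,0,0,0,0.48, 0,0,0,0,0,0.54, 0,0,0,0,0,0.6]'; python3 -m jog '[0,0,0,0,0,0.06, 0,0,0,0,0,0.12, 0,0,0,0,0,0.1875, 0,0,0,0,0,0.1875, 0,0,0,0,0,0.1875]'
python3 - <<'E'
from h import *
p,P,T=look((.44,-.222),.012,.08,.04,"w10.png")
print(rect(P,(.525,-.218),.06,.0025,.01))
for cam in("wrist","scene","side","wrist"):
    if cam!="wrist": T=snap(cam)[2]
    for l in("scraper_grip","scraper_tip","slot_mouth","slot_end"):
        for r in bot.tip_of(l,cam)[:1]:print(cam,l,w(T,r['at']).round(4),round(r['confidence'],2))
    if cam=="side": T=snap("wrist")[2]
E
```

```text
clock: 36.97
eef_pos: [0.4589, -0.2262, 0.3011]
tool_rot: [0.685, 0.729, -0.001, -0.0]
ft_force: [0.4, 1.3, 0.3]
grip_width: 0.0858
grasp_force: 0.0
clock: 37.8
eef_pos: [0.4606, -0.2223, 0.3011]
tool_rot: [0.151, 0.989, 0.0, -0.0]
ft_force: [0.3, 1.0, 0.5]
grip_width: 0.0854
grasp_force: 0.0
clock: 38.22
eef_pos: [0.4607, -0.2223, 0.3012]
tool_rot: [-0.032, 0.999, 0.0, -0.0]
ft_force: [0.3, 0.5, 0.4]
grip_width: 0.0854
grasp_force: 0.0
tcp [ 0.4607 -0.2223  0.3012] x yaw -176.4 y yaw 93.6 c=(433,-223) 99x25 long axis 3.8deg ztop=0.024 n=1686
c=(531,-228) 107x80 long axis 3.8deg ztop=0.005 n=2203
wrist scraper_grip [ 0.4429 -0.2229  0.0093] 0.92
wrist scraper_tip [ 0.561  -0.2159  0.0036] 0.83
wrist slot_mouth [ 0.6026 -0.2705  0.0397] 0.75
wrist slot_end [ 0.6765 -0.3002  0.0394] 0.85
scene scraper_grip [ 0.4469 -0.2224  0.0088] 0.72
scene scraper_tip [ 0.5659 -0.2168  0.0057] 0.86
scene slot_mouth [ 0.6009 -0.2677  0.0383] 0.94
scene slot_end [ 0.6752 -0.2965  0.0429] 0.73
side scraper_grip [ 0.6017 -0.2672  0.0386] 0.7
side slot_mouth [ 0.6    -0.2683  0.0392] 0.69
side slot_end [ 0.672  -0.2969  0.0378] 0.84
wrist scraper_grip [ 0.4416 -0.2239  0.0062] 0.85
wrist scraper_tip [ 0.561  -0.215   0.0011] 0.76
wrist slot_mouth [ 0.6005 -0.2677  0.0413] 0.69
wrist slot_end [ 0.6781 -0.2978  0.0392] 0.68
```

View pics/w10.png

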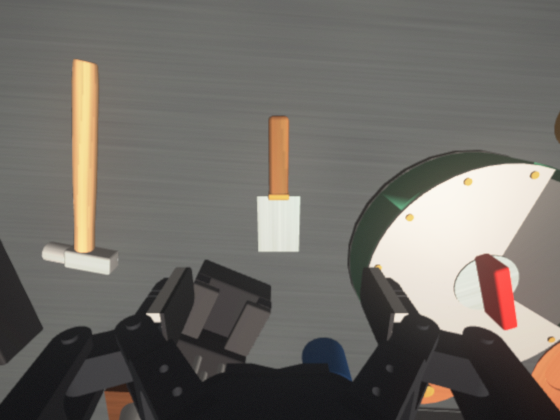

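```bash
python3 - <<'E'
from h import *
D=[];
for cam in("wrist","scene","side"):
    p,d,T,K=snap(cam);P=cloud(d,T,K);P[d==0]=9;D.append(P)
    q=P.reshape(-1,3);m=(np.abs(q[:,0]-.64)<.05)&(np.abs(q[:,1]+.284)<.07)
    h,e=np.histogram(q[m,2],np.arange(.03,.08,.004));print(cam,h)
    print(" floor",rect(P,(.636,-.282),.06,.034,.046)," lips",rect(P,(.636,-.282),.065,.058,.070))
g=np.concatenate([D[0][(D[0][...,2]>.03)&(D[0][...,2]<.2)]])
im=np.zeros((440,440,3),np.uint8)
for P in D[:2]:
    q=P.reshape(-1,3);q=q[(q[:,2]>.01)&(q[:,2]<.16)];u=((q[:,0]-.54)*2000).astype(int);v=((-.18-q[:,1])*2000).astype(int)
    k=(u>=0)&(u<440)&(v>=0)&(v<440)
    for a,b,z in zip(u[k],v[k],q[k,2]):
        col=(0,0,255) if z<.03 else (0,255,0) if z<.047 else (255,255,0) if z<.058 else (255,255,255) if z<.07 else (255,0,255)
        cv2.circle(im,(a,b),2,col,-1)
cv2.imwrite("pics/top.png",im)
E
```

```text
wrist [ 102  122 1572   76   93   83  129  173 2337  167  211  539]
 floor c=(638,-283) 94x82 long axis 67.8deg ztop=0.042 n=1814  lips c=(637,-282) 104x81 long axis 68.9deg ztop=0.067 n=2796
scene [ 19  26 125  85  27  15  28  42 289 165   7  45]
 floor c=(637,-269) 88x60 long axis 62.6deg ztop=0.044 n=229  lips c=(636,-281) 106x76 long axis 67.2deg ztop=0.068 n=506
side [ 30  41  76  38  24  31  35  68 158  37  32  31]
 floor c=(636,-274) 101x83 long axis 76.3deg ztop=0.044 n=144  lips c=(640,-279) 111x83 long axis 68.2deg ztop=0.067 n=271
```

View pics/top.png

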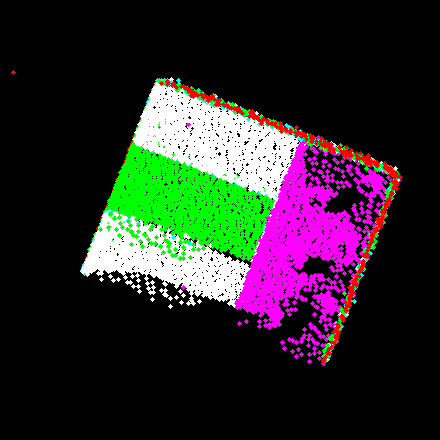

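```bash
python3 -m jog '[0,0.001,-0.05,0,0,0, 0,0.001,-0.1,0,0,0, 0,0.001,-0.15,0,0,0, 0,0.001,-0.2,0,0,0, 0,0.001,-0.25,0,0,0.002, 0,0.001,-0.27,0,0,0.002, 0,0.001,-0.28,0,0,0.002, 0,0.001,-0.28,0,0,0.002, 0,0.001,-0.28,0,0,0.002]'
```

```text
clock: 40.12
eef_pos: [0.4615, -0.2219, 0.0782]
tool_rot: [-0.035, 0.999, -0.0, 0.0]
ft_force: [-0.2, 0.2, 0.1]
grip_width: 0.0853
grasp_force: 0.0
```

```bash
python3 -m jog '[0,0,-0.0035,0,0,0, 0,0,-0.0035,0,0,0]';python3 -m jog '[0,0,0,0,0,0, 0,0,0,0,0,0, 0,0,0,0,0,0, 0,0,0,0,0,0, 0,0,0,0,0,0, 0,0,0,0,0,0, 0,0,0,0,0,0]' -1;  python3 -m jog '[0,0,0.01,0,0,0, 0,0,0.02,0,0,0, 0,0,0.04,0,0,0, 0,0,0.06,0,0,0, 0,0,0.075,0,0,0, 0,0,0.075,0,0,0, 0,0,0.075,0,0,0, 0,0,0.075,0,0,0]'
python3 - <<'E'
from h import *
D=both();A=np.concatenate([P.reshape(-1,3) for p,P in D])
for p,P in D:
    q=P.reshape(-1,3);m=(np.abs(q[:,0]-.535)<.045)&(np.abs(q[:,1]+.216)<.045)&(q[:,2]>.03)&(q[:,2]<.12)
    q=q[m];print(len(q),q.min(0).round(3),q.max(0).round(3));
    if len(q)>50:
        f=np.linalg.lstsq(np.c_[q[:,:2]-[.5,-.218],np.ones(len(q))],q[:,2],rcond=None)[0];print("z=%.3fdx+%.3fdy+%.4f"%tuple(f),rect(q,(.535,-.216),.07,.03))
    print(rect(P,(.41,-.224),.05,.045,.1))
print(bot.get_obs()['eef_pos'])
E
```

```text
clock: 40.28
eef_pos: [0.462, -0.2222, 0.0762]
tool_rot: [-0.035, 0.999, -0.001, 0.002]
ft_force: [0.0, 0.5, 0.0]
grip_width: 0.0852
grasp_force: 0.0
clock: 40.87
eef_pos: [0.461, -0.2217, 0.0751]
tool_rot: [-0.035, 0.999, -0.0, 0.0]
ft_force: [0.2, -0.0, 3.5]
grip_width: 0.0225
grasp_force: 60.0
clock: 41.53
eef_pos: [0.4603, -0.2213, 0.1342]
tool_rot: [-0.035, 0.999, 0.0, -0.0]
ft_force: [-0.8, -0.3, -2.6]
grip_width: 0.0226
grasp_force: 59.3
382 [ 0.49  -0.246  0.058] [ 0.568 -0.186  0.069]
z=-0.004dx+-0.004dy+0.0645 c=(528,-217) 78x57 long axis 5.3deg ztop=0.067 n=382
c=(426,-224) 68x36 long axis 15.1deg ztop=0.094 n=54
188 [ 0.49  -0.249  0.057] [ 0.564 -0.181  0.066]
z=-0.001dx+-0.001dy+0.0622 c=(525,-216) 74x62 long axis 6.8deg ztop=0.065 n=188
c=(420,-220) 72x29 long axis 8.8deg ztop=0.084 n=151
[ 0.459983   -0.2212027   0.13368496]
```

```bash
python3 -m jog '[0,0,0,0,0,-0.04, 0,0,0,0,0,-0.08, 0,0,0,0,0,-0.12, 0,0,0,0,0,-0.16, 0,0,0,0,0,-0.2, 0.01,0,0,0,0,-0.2195, 0.02,-0.004,0,0,0,-0.2195, 0.033,-0.004,-0.01,0,0,-0.2195, 0.033,-0.004,-0.018,0,0,-0.2195, 0.033,-0.004,-0.018,0,0,-0.2195]'; python3 -m jog '[0,0,0,0,0,0, 0,0,0,0,0,0, 0,0,0,0,0,0]'
python3 - <<'E'
from h import *
o=bot.get_obs();x=-R.from_quat(o['tool_rot']).apply([1,0,0]);print(o['eef_pos'],np.degrees(np.arctan2(x[1],x[0])))
u=np.array([np.cos(np.radians(-21.2)),np.sin(np.radians(-21.2))]);n=np.array([-u[1],u[0]]);m=np.array([.6008,-.269])
for p,P in both():
    q=P.reshape(-1,3);t=q[:,:2]-m;a=t@u;b=t@n;k=(a>-.105)&(a<-.006)&(np.abs(b)<.05)&(q[:,2]>.03)&(q[:,2]<.058)
    print(k.sum(),"tip a",np.percentile(a[k],[1,99]).round(4),"b",np.percentile(b[k],[1,99]).round(4),"z",np.median(q[k,2]).round(4),"slope",np.polyfit(a[k],q[k,2],1)[0].round(3), np.polyfit(b[k],q[k,2],1)[0].round(3))
    k=(a>0)&(a<.07)&(np.abs(b)<.06)&(q[:,2]>.059)&(q[:,2]<.07);B=b[k];print(" lips inner edges",np.percentile(B[B>0],1).round(4),np.percentile(B[B<0],99).round(4), "outer",np.percentile(B,[1,99]).round(4),"lip a",np.percentile(a[k],1))
E
```

```text
clock: 42.47
eef_pos: [0.4864, -0.2243, 0.1182]
tool_rot: [0.183, 0.983, 0.0, -0.002]
ft_force: [-1.0, -0.0, -2.5]
grip_width: 0.0224
grasp_force: 59.3
clock: 42.72
eef_pos: [0.4868, -0.2248, 0.1204]
tool_rot: [0.183, 0.983, 0.0, -0.0]
ft_force: [-0.7, -0.0, -1.5]
grip_width: 0.0228
grasp_force: 59.3
[ 0.48678425 -0.22476714  0.12039476] -21.13342806609168
452 tip a [-0.101  -0.0186] b [-0.0279  0.0283] z 0.0504 slope -0.01 -0.0
 lips inner edges 0.0201 -0.0157 outer [-0.0495  0.0536] lip a 0.002235354755062087
178 tip a [-0.1034 -0.0186] b [-0.0292  0.0302] z 0.0492 slope -0.003 0.008
 lips inner edges 0.019 -0.013 outer [-0.0498  0.057 ] lip a 0.00044221469221896343
```

```bash
python3 -m jog '[0.0006,0.0018,-0.0018,0,0,0, 0.0124,-0.0027,-0.0018,0,0,0, 0.024,-0.0072,-0.0018,0,0,0, 0.0297,-0.0095,-0.0018,0,0,0, 0.0356,-0.0118,-0.0018,0,0,0, 0.0414,-0.014,-0.0018,0,0,0, 0.0472,-0.0163,-0.0018,0,0,0, 0.053,-0.0185,-0.0018,0,0,0, 0.0589,-0.0208,-0.0018,0,0,0, 0.0589,-0.0208,-0.0018,0,0,0]'
```

```text
clock: 43.65
eef_pos: [0.5354, -0.2418, 0.119]
tool_rot: [0.183, 0.983, -0.0, 0.001]
ft_force: [0.4, -0.2, -2.0]
grip_width: 0.0229
grasp_force: 59.3
```

```bash
python3 -m jog '[0.0058,-0.0023,0,0,0,0, 0.0116,-0.0045,0,0,0,0, 0.0175,-0.0068,0,0,0,0, 0.0233,-0.009,0,0,0,0, 0.0291,-0.0113,0,0,0,0, 0.035,-0.0136,0,0,0,0, 0.0408,-0.0158,0,0,0,0, 0.0466,-0.0181,0,0,0,0, 0.0489,-0.019,0,0,0,0, 0.0489,-0.019,0,0,0,0]'
python3 - <<'E'
from h import *
o=bot.get_obs();print(o['eef_pos'])
u=np.array([np.cos(np.radians(-21.2)),np.sin(np.radians(-21.2))]);n=np.array([-u[1],u[0]]);m=np.array([.6008,-.269])
print("tcp a",(o['eef_pos'][:2]-m)@u,"home -0.025")
for p,P in both():
    q=P.reshape(-1,3);t=q[:,:2]-m;a=t@u;b=t@n
    print("z along slot",[(i,np.median(q[(np.abs(a*1000-i)<3)&(np.abs(b-.002)<.012)&(q[:,2]<.1),2]).round(4)) for i in(-12,-6,0,10,30,50,60,66,70,74,78,82)])
E
```

```text
clock: 44.48
eef_pos: [0.574, -0.2568, 0.1188]
tool_rot: [0.183, 0.983, -0.0, 0.0]
ft_force: [0.2, 0.4, -1.8]
grip_width: 0.0228
grasp_force: 59.3
[ 0.57397513 -0.25683369  0.11878087]
tcp a -0.0294090975611133 home -0.025
z along slot [(-12, np.float64(0.0683)), (-6, np.float64(0.06)), (0, np.float64(0.0491)), (10, np.float64(0.0492)), (30, np.float64(0.0488)), (50, np.float64(0.0487)), (60, np.float64(0.0492)), (66, np.float64(0.0499)), (70, np.float64(nan)), (74, np.float64(nan)), (78, np.float64(nan)), (82, np.float64(0.0743))]
z along slot [(-12, np.float64(0.0454)), (-6, np.float64(0.0219)), (0, np.float64(0.017)), (10, np.float64(0.0476)), (30, np.float64(0.0495)), (50, np.float64(0.0484)), (60, np.float64(nan)), (66, np.float64(0.0492)), (70, np.float64(0.0492)), (74, np.float64(0.0693)), (78, np.float64(0.065)), (82, np.float64(0.0697))]
  return _methods._mean(a, axis=axis, dtype=dtype,
  ret = ret.dtype.type(ret / rcount)
```

```bash
python3 -m jog '[0.0012,-0.0005,-0.002,0,0,0, 0.0023,-0.0009,-0.004,0,0,0, 0.0035,-0.0014,-0.004,0,0,0, 0.0047,-0.0018,-0.004,0,0,0, 0.0047,-0.0018,-0.004,0,0,0]'; python3 -m jog '[0.0012,-0.0005,0,0,0,0, 0.0012,-0.0005,0,0,0,0]';python3 -m jog '[0.0012,-0.0005,0,0,0,0, 0.0012,-0.0005,0,0,0,0]'
```

```text
clock: 45.0
eef_pos: [0.5774, -0.2581, 0.1156]
tool_rot: [0.183, 0.983, -0.0, 0.0]
ft_force: [-0.9, -0.5, -1.9]
grip_width: 0.0225
grasp_force: 59.4
clock: 45.17
eef_pos: [0.5778, -0.2583, 0.1155]
tool_rot: [0.183, 0.983, 0.0, -0.0]
ft_force: [-0.9, 0.4, -1.7]
grip_width: 0.0224
grasp_force: 59.4
clock: 45.33
eef_pos: [0.5781, -0.2583, 0.1153]
tool_rot: [0.183, 0.983, 0.0, -0.001]
ft_force: [-4.0, 2.8, -0.0]
grip_width: 0.0227
grasp_force: 59.6
```

```bash
python3 -m jog '[0.0012,-0.0005,-0.0005,0,0,0, 0.0023,-0.0009,-0.001,0,0,0]';python3 -m jog '[0.0012,-0.0005,-0.0005,0,0,0, 0.0023,-0.0009,-0.0005,0,0,0, 0.0023,-0.0009,-0.0005,0,0,0]'
```

```text
clock: 45.5
eef_pos: [0.5783, -0.2584, 0.1151]
tool_rot: [0.183, 0.983, 0.001, -0.003]
ft_force: [-12.6, 5.7, 10.1]
grip_width: 0.0229
grasp_force: 60.8
clock: 45.75
eef_pos: [0.5786, -0.2585, 0.1151]
tool_rot: [0.183, 0.983, 0.001, -0.005]
ft_force: [-14.9, 7.4, 12.2]
grip_width: 0.0226
grasp_force: 61.1
```

```bash
python3 -m jog '[-0.002,0.0008,0.001,0,0,0, -0.002,0.0008,0.001,0,0,0]';python3 -m jog '[0,0,0,0,0,0, 0,0,0,0,0,0, 0,0,0,0,0,0, 0,0,0,0,0,0, 0,0,0,0,0,0]' 0.4; python3 -m jog '[0,0,0.03,0,0,0, 0,0,0.06,0,0,0, -0.02,0.008,0.1,0,0,0, -0.06,0.02,0.15,0,0,0, -0.1,0.04,0.2,0,0,0, -0.1,0.04,0.2,0,0,0, -0.1,0.04,0.2,0,0,0]'
python3 - <<'E'
from h import *
u=np.array([np.cos(np.radians(-21.2)),np.sin(np.radians(-21.2))]);n=np.array([-u[1],u[0]]);m=np.array([.6008,-.269])
for cam in("wrist","scene","side"):
    p,d,T,K=snap(cam,"fin_"+cam+".png");P=cloud(d,T,K);P[d==0]=9
    q=P.reshape(-1,3);t=q[:,:2]-m;a=t@u;b=t@n
    print(cam,"z",[(i,float(np.median(np.r_[q[(np.abs(a*1000-i)<2)&(np.abs(b-.002)<.008)&(q[:,2]<.1),2],np.nan if 0 else .0]).round(4))) for i in(-98,-90,-60,-20,-8,10,40,60,70,74,78,82)])
    for l in("scraper_grip","scraper_tip","land","opening","brass1_mid"):
        for r in bot.tip_of(l,cam)[:1]:x=w(T,r['at']);print(cam,l,x.round(4),round(r['confidence'],2),"a,b",((x[:2]-m)@u).round(4),((x[:2]-m)@n).round(4))
    k=(a<-.005)&(a>-.12)&(np.abs(b)<.03)&(q[:,2]>.045)&(q[:,2]<.08);print(np.percentile(a[k],[1,99]).round(4),np.percentile(b[k],[2,98]).round(4),np.percentile(q[k,2],[50,98]).round(4))
I=[cv2.resize(cv2.imread("pics/fin_%s.png"%c),(400,300)) for c in("scene","side")]
W=cv2.imread("pics/fin_wrist.png");cv2.imwrite("pics/fin.png",np.vstack([np.hstack(I),np.hstack([cv2.resize(W,(400,300)),cv2.resize(cv2.imread("pics/fin_scene.png")[200:310,80:230],(400,300))])]))
E
```

```text
clock: 45.92
eef_pos: [0.5783, -0.2584, 0.1152]
tool_rot: [0.183, 0.983, 0.001, -0.003]
ft_force: [-9.3, 5.1, 8.6]
grip_width: 0.0225
grasp_force: 60.5
clock: 46.33
eef_pos: [0.5818, -0.26, 0.1156]
tool_rot: [0.183, 0.983, -0.0, 0.001]
ft_force: [0.5, 0.2, 0.3]
grip_width: 0.0599
grasp_force: 0.0
clock: 46.92
eef_pos: [0.5008, -0.2275, 0.281]
tool_rot: [0.183, 0.983, -0.001, 0.004]
ft_force: [-0.4, -0.5, 0.5]
grip_width: 0.0598
grasp_force: 0.0
wrist z [(-98, 0.0611), (-90, 0.0614), (-60, 0.062), (-20, 0.0622), (-8, 0.0633), (10, 0.0442), (40, 0.0442), (60, 0.044), (70, 0.0442), (74, 0.0441), (78, 0.0616), (82, 0.075)]
wrist scraper_grip [ 0.5616 -0.2536  0.0491] 0.64 a,b -0.0422 0.0002
wrist scraper_tip [ 0.6781 -0.2972  0.0397] 0.64 a,b 0.0823 0.0017
[-0.1026 -0.0058] [-0.0104  0.0127] [0.0619 0.0638]
scene z [(-98, 0.0615), (-90, 0.0025), (-60, 0.0016), (-20, 0.0626), (-8, 0.065), (10, 0.0453), (40, 0.0443), (60, 0.0458), (70, 0.0), (74, 0.0), (78, 0.0), (82, 0.0)]
scene scraper_grip [ 0.5634 -0.2525  0.0467] 0.9 a,b -0.0408 0.0019
scene scraper_tip [ 0.6798 -0.2984  0.0465] 0.73 a,b 0.0842 0.0012
scene land [ 0.6761 -0.294   0.0437] 0.59 a,b 0.0793 0.0039
scene brass1_mid [ 0.6768 -0.2996  0.0431] 0.47 a,b 0.0819 -0.0011
[-0.0978 -0.0057] [-0.0089  0.0146] [0.0623 0.0662]
side z [(-98, 0.0554), (-90, 0.0319), (-60, 0.0299), (-20, 0.0242), (-8, 0.0557), (10, 0.044), (40, 0.0), (60, 0.0), (70, 0.0), (74, 0.0713), (78, 0.0599), (82, 0.0706)]
side scraper_grip [ 0.5666 -0.2519  0.0553] 0.7 a,b -0.0381 0.0036
side scraper_tip [ 0.6781 -0.2957  0.0415] 0.79 a,b 0.0818 0.003
side land [0.5154 0.1009 0.0722] 0.58 a,b -0.2134 0.314
side opening [0.5149 0.0957 0.0723] 0.62 a,b -0.212 0.309
[-0.1033 -0.0061] [-0.0068  0.0184] [0.0588 0.0641]
```

View pics/fin.png

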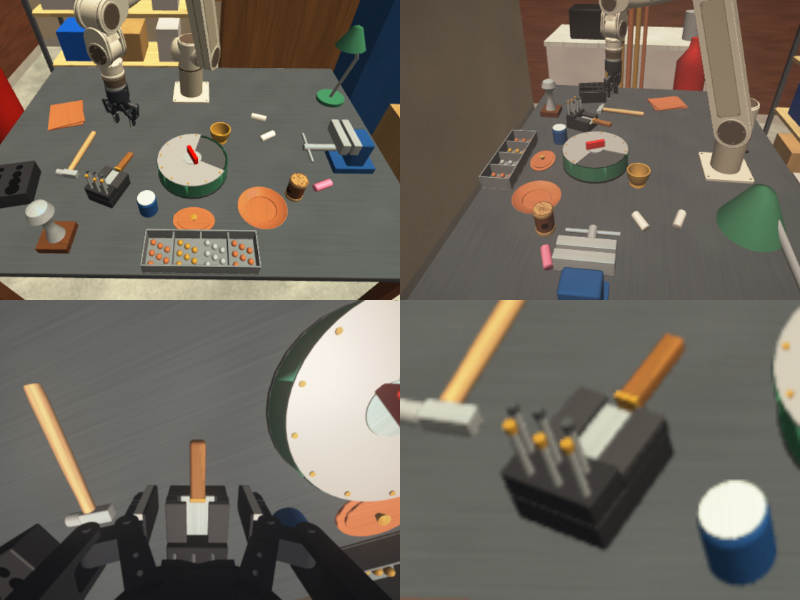

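```bash
python3 -c "
from workcell import bot
print(bot.job_done())"
```

```text
the job is handed in; nothing more can be done
None
```

The job is handed in at about 47 s on the robot's clock: both copper drifts and the one brass drift found on the bench are in their compartments, the cover opening is over the iron land to within an estimated 1 to 2 degrees, and the scraper is fully home in the rack slot.

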